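# Set the jar mixer's ratchet hold-down with the stop pressed

### The job

Get the paint-jar mixer ready for its next run. First press the mushroom stop on the small control box down until it latches; then wind the mixer's ratchet knob clockwise (seen from above) until the pawl has caught the tooth at which the pointed end of the knob's bar points straight at the index post, and not a tooth further, for it cannot be turned back; then twist the mushroom stop clockwise so that it pops up again. Leave the other things on the desk where they are.

Things in the scene. Friction and masses are not known exactly. Their poses are not given: they have to be found in the camera images.
- mixer: Paint-jar mixer, fixed: base 260 (its x) x 130 mm (its y); origin under its centre, z up. Front housing (mixer x -130 to 0 mm), deck 80 mm high, carries the ratchet knob, axis at mixer x -65, y 0. At x +70 a capped jar stands between two rods (166 mm high, y +-52 mm); their crossbar sinks 8 mm per rad wound and just meets the lid when the ratchet is right; do not handle it.
- knob_grip (a point): Middle of the ratchet knob's black grip bar, on its upright axis, 114 mm above the desk. Bar 16 mm thick, 64 mm long (pointed end 33 mm, blunt end 31 mm from the axis), heights 97 to 131 mm; pinch it across its thickness. Under it, up to 97 mm, is the flat ratchet wheel, 82 mm across the teeth. Turns with the bar; its x axis points from the pointed to the blunt end.
- bar_nose (a point): The pointed end of the grip bar (33 mm from the knob's axis), at half the bar's height; a white line on top of the bar leads to it.
- index_post (a point): Top of the index post, a small upright dark steel tab (6 x 10 x 20 mm) on the deck in front of the knob, 56 mm from the knob's axis towards the mixer's -x; its top is 100 mm above the desk.
- ratchet (a joint): Knob angle, rad, growing clockwise from above. 12 teeth 0.5236 apart: the pawl holds at whole multiples; the point faces the index post at 3.14. Starts 2 to 4 teeth short. A spring (about 0.1 N m) turns it back to the last tooth caught. The pawl drops in about 0.1 past each multiple, so turn about 0.15 past 3.14 and let go: it falls back on the tooth. The pawl holds between grasps.
- pawl (a joint): Angle of the sprung pawl beside the wheel on the mixer's +y side, rad: 0 when its tip lies fully in a tooth gap, up to about 0.19 when it rides on a tooth's tip.
- stop_box: White control box, 76 mm square, 69 mm high, fixed to the desk to the left or the right of the mixer; origin under its centre, z up. On its top is the mushroom stop.
- stop_top (a point): Middle of the domed top of the mushroom stop: a round black head 40 mm in diameter, 20 mm high, on the box's axis. Up: top 104.5, underside 84 mm above the desk; latched: top 97, underside 76.5 mm. The box with its collar is 71 mm high. The upright part of the head's side lies 6 to 16 mm below its top.
- stop (a joint): Travel of the mushroom stop, m: 0 up, about 0.0075 latched down, 0.0095 at its end. It is sprung; pressing it past 0.0075 takes about 6 N, then it stays down.
- stop_head (a joint): Twist of the stop's head, rad, growing clockwise seen from above, end stop at 1.0, sprung back to 0. With the stop latched, a twist past about 0.5 (say 0.8) frees it; let go of while twisted, it pops up.
- spare_jar: Capped black-lidded glass jar, 67 mm in diameter, 94 mm high, loose, standing on the other side of the mixer from the control box; not to be disturbed. Origin under its centre.
- eraser: Eraser, 22 x 52 x 13 mm, loose bystander. Origin under its centre.
- jar_lid: Black screw lid, 68 mm in diameter, 20 mm high, loose bystander. Origin under its centre.

How it is judged (in metres and radians):
On the way, in this order (a step that is already met when the one before it is completed fails the run):
1. the mushroom stop is latched down (value of joint stop above 0.0055 m), for 0.2 s.
2. with the stop still down, the ratchet is caught at the right tooth and let go (value of joint stop above 0.0055 m and value of joint ratchet between 3.03 and 3.25 rad and value of joint pawl below 0.04 rad and contact force between the fingers and mixer below 0.5 N), for 0.2 s.
At the end, for the whole second after the job is handed in: The ratchet rests at 3.14 rad (within about 0.11) with its bar pointing at the index post, the pawl lies fully in the tooth gap (under 0.04 rad), and the mushroom stop is up again (under 1.5 mm of travel) (value of joint stop below 0.0015 m and value of joint ratchet between 3.03 and 3.25 rad and value of joint pawl below 0.04 rad and velocity of joint ratchet below 0.05 rad/s); the robot touches nothing.
It fails at once if the ratchet is wound on while the stop is up (value of joint stop below 0.003 m and value of joint ratchet between 2.45 and 2.98 rad).
It fails at once if the ratchet is wound a tooth too far (value of joint ratchet above 3.62 rad).
It fails at once if a bystander is moved by more than 30 mm (distance of any of spare_jar, eraser, jar_lid from where it was at the start of the episode above 0.03 m).
It also fails if it takes over 72 s, if anything falls off the work surface, if the arm or the gripper's body presses on something with over 40 N, if the wrist force passes 120 N, or if a joint passes its speed limit or range.

### The arm

A 7-joint arm with a two-finger parallel gripper is mounted at the origin on a cart in front of the work surface, level with it; the furniture and walls round the work are solid. World frame = base frame: x ahead of the robot, y to its left, z up, the work surface at z = 0. Lengths are in m, angles in degrees, forces in N, time in s.
With the tool pointing down it reaches from about 0.35 to 0.9 m from the base axis. Payload 7.2 kg.
Tool frame: the origin (TCP) lies at the very end of the fingers, on their centre line; the grasp point (between the pads) lies 19 mm behind it; z points along the fingers, y is the line along which they close (so a half turn about z gives the same grasp; the last joint's range is limited). The gripper opens to 88 mm and grips with 3 to 60 N. Pads are 20 mm wide; open, the fingers measure 115 mm over their backs; the gripper's body (75 mm by 178 mm) begins 61 mm behind the grasp point.
Start: joints at [68.915, 23.554, -0.728, 91.456, 0.321, 64.991, -4.71], TCP at [0.185, -0.597, 0.223] pointing down, gripper open.
Joint ranges: [-169.25, 169.25], [-16.82, 113.86], [-84.01, 82.57], [7.8, 145.47], [-59.2, 239.2], [7.22, 106.19], [-163.78, 163.78]. Speed limits (degrees/s): [136.94, 136.94, 172.46, 172.46, 180, 180, 180].

### API

Orientations are given as [roll, pitch, yaw] about the fixed x, y, z axes, in that order (R = Rz(yaw) Ry(pitch) Rx(roll)).
In Python, from plant import readout, capture, r gives the robot as it stands. The module is installed in compiled form; this text tells all that it offers.
- The arm moves only by the tool jog_arm, never from a script. Its argument "series" is a list of rows, each a list of 7 numbers: the shift along the world's x, y, z in mm, then the turn, a rotation vector about the world's x, y, z in rad, then the gripper command: -1 is fully open, 1 is shut, values between are in proportion. A call has 1 to 12 rows; each row shifts and turns the commanded pose from where the row before left it; what a row does not reach is not made up. A row lasts 1/10 s, in which the tool goes at most 50 mm and 8.59 degrees, less where a joint would pass 70% of its speed; a pose out of reach is approached as far as the arm can. A call with a gripper value outside its range is refused whole. The fingers move at their own pace and stop on an object; "squeeze" is the grip in N (left out, the last holds). Time passes only in rows, so rows that do not move let the fingers close. It gives the time, the measured TCP pose, the force, the opening and the grip force at its end, in the units of the state.
- readout.get_obs(): the state, without advancing time (a new reading comes with each control period).
- capture(name): name is "side" or "top" or "wrist"; returns a dict with "frame" (480x640x3 uint8, red, green, blue), "fovy" (degrees; the focal length in pixels is half the picture's height over the tangent of half this angle, whatever the lens; pixels are square), "cx", "cy" (the principal point, pixels), "eye" and "attitude" of the camera in the world. Camera axes: x right, y down, z forward; pixel columns grow to the right and rows downward; lengths in m; the calibration is good to about 2 mm. The wrist camera is an equidistant fisheye: a pixel r from the principal point sees the ray r / f radians off the axis. A picture is of the moment at which its call begins. There is no depth.
- r.job_done(): hands the job in; it is judged then, once.
The state is a dict: "clock": time; "joint_positions": joint angles; "joint_vel": joint speeds; "joint_efforts": joint torques, N m; "eef_pos": TCP position; "eef_rot": TCP orientation; "contact_force": force on the tool from outside, world axes, zero at the start; "torque": the same for the moment, N m; "width": opening from 0.0 (shut) to 1.0 (fully open); "grasp_force": force on a finger pad.
Only numpy, scipy, OpenCV 4.12 (cv2) and the standard library are available. Lean on these libraries where they do the work, as an engineer would, in place of code of your own. Each camera call takes 0.05 s, during which the arm holds its last target. There are 200 camera calls.

## Working session

There is one attempt and no reset: what is moved stays moved. The work goes in short steps, Python scripts to look and compute and a tool call to move; the robot and the scene stay as the last step left them, time stands still between calls to the robot, and variables do not carry over. Pictures are saved under pics/ and viewed, at most 10 in all, crops included, and the job is handed in when it is done.

Besides the shell and the picture viewer there is one more tool, called after ">>>" as name([rows], argument=value, ...), one row to a line, values as JSON. jog_arm: Moves the arm, as the interface text tells. Its arguments: {"type":"object","properties":{"series":{"type":"array","items":{"type":"array","items":{"type":"number"}}},"squeeze":{"type":"number"}},"required":["series"]}

```bash
mkdir -p pics
cat > h.py <<'E'
import numpy as np, cv2, pickle
from plant import readout, capture, r
def shot(n,f):
    c=capture(n); cv2.imwrite('pics/'+f+'.png',c['frame'][:,:,::-1]); pickle.dump(c,open(f+'.pkl','wb')); return c
def att(c):
    a=np.array(c['attitude'],float)
    if a.shape==(3,3): return a
    from scipy.spatial.transform import Rotation as R
    return R.from_euler('xyz',a,degrees=True).as_matrix()
def pt(c,u,v,z,fish=False):
    f=240/np.tan(np.radians(c['fovy']/2)); d=np.array([u-c['cx'],v-c['cy']],float)
    if fish:
        rr=np.hypot(*d); t=rr/f; k=np.array([*(d/max(rr,1e-9)*np.sin(t)),np.cos(t)])
    else: k=np.array([*(d/f),1])
    w=att(c)@k; e=np.array(c['eye']); return e+w*(z-e[2])/w[2]
E
python3 - <<'E'
from h import *
for n in('top','side'):
    c=shot(n,n+'0'); print({k:c[k] for k in c if k!='frame'})
print(readout.get_obs())
E
```

```text
{'fovy': 54.057691141338005, 'cx': 325.41532343713453, 'cy': 235.364199315748, 'eye': array([0.37008081, 0.07019748, 0.93844235]), 'attitude': array([-1.67760035e+02,  7.19213772e-02, -9.10406133e+01])}
{'fovy': 45.1401717246731, 'cx': 327.7095780408454, 'cy': 239.19499258595283, 'eye': array([0.35347544, 0.84281121, 0.74247619]), 'attitude': array([-130.01715889,   -0.5524832 , -166.59701725])}
{'clock': 0.1, 'joint_positions': array([68.91544026, 23.59612664, -0.72973096, 91.49899793,  0.31979631,
       64.99048017, -4.71066645]), 'joint_vel': array([-0.00192693, -0.04446103, -0.15303183, -0.23952904, -0.02008993,
        0.07967888, -0.08373352]), 'joint_efforts': array([ 4.22970261e-03, -5.89097750e+01,  6.44415859e-01, -2.91709489e+01,
       -5.37338387e-02,  1.44644399e-02,  7.22661593e-05]), 'eef_pos': array([ 0.18442454, -0.59668987,  0.22188733]), 'eef_rot': array([-1.79916527e+02,  4.38840271e-03,  1.71782457e+01]), 'contact_force': array([ 0.52629834, -0.1194382 , -0.38978115]), 'torque': array([ 0.05247324, -0.03105568, -0.0073646 ]), 'grasp_force': 0.0, 'width': 0.9999322032573023}
```

View pics/top0.png

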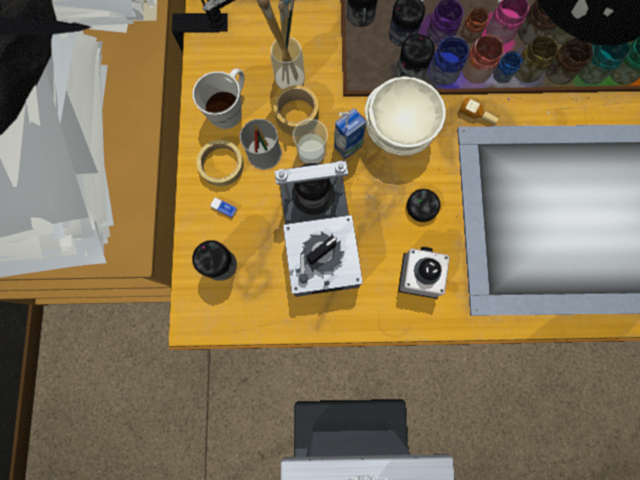

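View pics/side0.png

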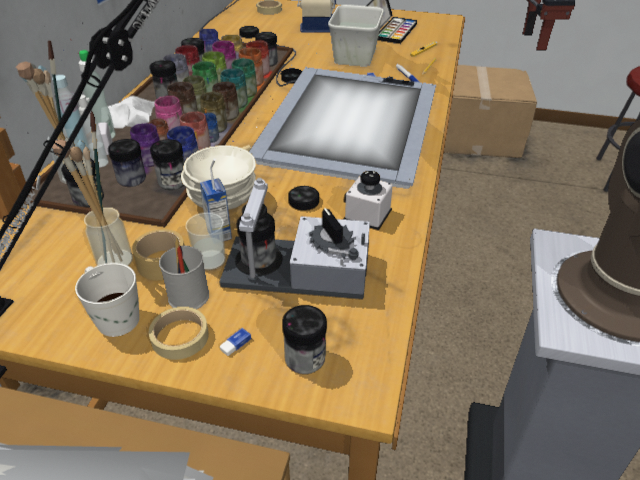

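The top view shows the mixer near (322,240) with its knob at about (323,254). The stop is at (430,269), right of the mixer, and the spare jar is at (213,260). I'll enlarge the mixer and box.

Run:
```python
from h import *
i=cv2.imread('pics/top0.png')[150:305,265:465]; cv2.imwrite('pics/c1.png',cv2.resize(i,(800,600)[:1]+(620,) if 0 else (774,600),interpolation=cv2.INTER_CUBIC))
c=pickle.load(open('top0.pkl','rb'))
for n,u,v,z in(('stop',430,268,.1045),('knob',323,254,.131),('jar',212,259,.094)): print(n,pt(c,u,v,z).round(4))
```

```text
stop [ 0.4879 -0.1178  0.1045]
knob [0.5121 0.0728 0.131 ]
jar [0.5131 0.2748 0.094 ]
```

View pics/c1.png

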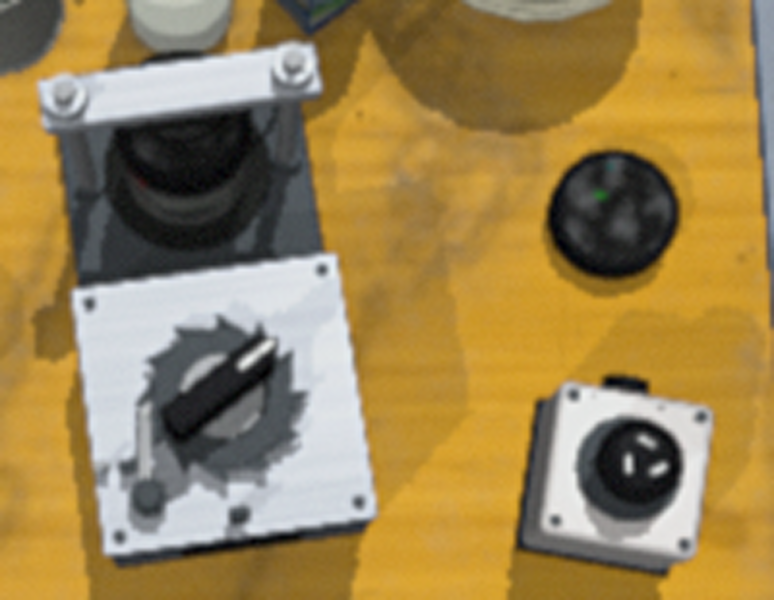

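The crop shows the bar's blunt end at (165,430), its nose at (275,340), and the post at (240,515). The deck corners are (75,290), (335,255), (375,518) and (110,555), and the mushroom head is at (637,467).

Run:
```python
from h import *
c=pickle.load(open('top0.pkl','rb')); s=200/774
P=lambda u,v,z: pt(c,265+u*s,150+v*s,z)
D=[P(*q,.08) for q in((75,290),(335,255),(375,518),(110,555))]
bl,no,po=P(168,428,.131),P(273,342,.131),P(240,513,.1)
cd=np.mean(D,0); print('deck',cd,'bar',bl,no,(bl+no)/2,np.linalg.norm(bl-no),'post',po)
x=(D[0]+D[1]-D[2]-D[3]); print('mixer yaw',np.degrees(np.arctan2(x[1],x[0])))
y=(D[0]+D[3]-D[1]-D[2]); print(' from y',np.degrees(np.arctan2(-y[0],y[1])))
w=no-bl; print('nose dir',np.degrees(np.arctan2(w[1],w[0])))
print('stop',P(640,465,.1045),'box',np.mean([P(*q,.069) for q in((573,394),(702,415),(685,545),(556,520))],0))
print('lid',P(613,213,.02))
```

```text
deck [0.52112709 0.07335591 0.08      ] bar [0.50096453 0.09836116 0.131     ] [0.53951086 0.05036947 0.131     ] [0.52023769 0.07436532 0.131     ] 0.06155502910405894 post [0.46572792 0.06665622 0.1       ]
mixer yaw 6.997853451595123
 from y 6.865608756302362
nose dir -51.22900356130466
stop [ 0.48400313 -0.11818442  0.1045    ] box [ 0.48749708 -0.12081122  0.069     ]
lid [ 0.62849812 -0.13183979  0.02      ]
```

>>> jog_arm([
  [25,40,-3,0,0,0,1],
  [25,40,-3,0,0,0,1],
  [25,40,-3,0,0,0,1],
  [25,40,-3,0,0,0,1],
  [25,40,-3,0,0,0,1],
  [25,40,-3,0,0,0,1],
  [25,40,-3,0,0,0,1],
  [25,40,-3,0,0,0,1],
  [25,40,-3,0,0,0,1],
  [25,40,-3,0,0,0,1],
  [25,38,-3,0,0,0,1],
  [25,37,-3,0,0,0,1],
], squeeze=20)

```text
clock: 1.3
eef_pos: [0.4851, -0.1203, 0.1865]
eef_rot: [180.0, 0.0, 17.2]
contact_force: [1.0, -0.4, 0.2]
width: 0.003
grasp_force: 0.0
```

>>> jog_arm([
  [0,0,0,0,0,0,1],
  [0,0,0,0,0,0,1],
  [0,0,0,0,0,0,1],
])

```text
clock: 1.6
eef_pos: [0.4838, -0.1233, 0.1864]
eef_rot: [180.0, 0.1, 17.1]
contact_force: [-0.1, 0.1, 0.2]
width: 0.003
grasp_force: 0.0
```

Run:
```python
from h import *
o=readout.get_obs(); print(o['eef_pos'],o['eef_rot'],o['joint_positions'],o['contact_force'],o['width'])
c=shot('wrist','w1'); print({k:c[k] for k in c if k!='frame'})
```

```text
[ 0.48378058 -0.12330365  0.18636731] [1.79991525e+02 6.34397106e-02 1.70989779e+01] [ 24.92205398  14.81722746 -19.17767339 110.07388231   5.84951316
  56.0914765  -69.83910515] [-0.0776877   0.06851126  0.24999215] 0.002538553471381495
{'fovy': 65.70646984690485, 'cx': 325.56030766205805, 'cy': 241.21549332157667, 'eye': array([ 0.56418509, -0.09923728,  0.34801502]), 'attitude': array([ 1.62143401e+02, -6.61790339e-02, -7.28653516e+01])}
```

View pics/w1.png

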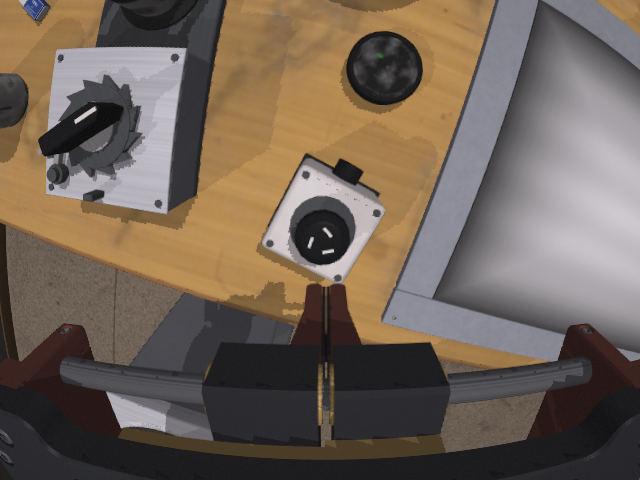

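The wrist view shows the stop head at (323,236), the bar's nose at about (120,108), and its blunt end at about (42,148).

Run:
```python
from h import *
c=pickle.load(open('w1.pkl','rb')); P=lambda u,v,z: pt(c,u,v,z,True)
print('stop',P(323,236,.1045)); D=[P(*q,.069) for q in((306,175),(377,213),(338,278),(270,243))];print('box',np.mean(D,0))
a,b=P(42,147,.131),P(119,109,.131);w=b-a;print(a,b,(a+b)/2,np.linalg.norm(w),np.degrees(np.arctan2(w[1],w[0])))
```

```text
stop [ 0.49237262 -0.11983537  0.1045    ]
box [ 0.48785597 -0.12079027  0.069     ]
[0.50542845 0.09474207 0.131     ] [0.54316123 0.0313308  0.131     ] [0.52429484 0.06303643 0.131     ] 0.07378856025879812 -59.24530497160455
```

>>> jog_arm([
  [4,3,-30,0,0,0,1],
  [0,0,-30,0,0,0,1],
  [0,0,-15,0,0,0,1],
  [0,0,-5,0,0,0,1],
  [0,0,-4,0,0,0,1],
  [0,0,-4,0,0,0,1],
  [0,0,-2,0,0,0,1],
  [0,0,-2,0,0,0,1],
  [0,0,0,0,0,0,1],
])

```text
clock: 2.55
eef_pos: [0.4889, -0.1198, 0.0951]
eef_rot: [179.9, -0.0, 17.2]
contact_force: [-2.2, -2.4, 4.2]
width: -0.002
grasp_force: 2.0
```

>>> jog_arm([
  [0,0,-1.5,0,0,0,1],
  [0,0,-1,0,0,0,1],
  [0,0,0,0,0,0,1],
  [0,0,0,0,0,0,1],
])

```text
clock: 2.95
eef_pos: [0.4892, -0.1198, 0.0944]
eef_rot: [179.9, -0.1, 17.2]
contact_force: [-8.0, -2.6, 23.8]
width: 0.004
grasp_force: 12.1
```

>>> jog_arm([
  [0,0,30,0,0,0,1],
  [0,0,40,0,0,0,1],
  [0,0,20,0,0,0,1],
  [0,0,0,0,0,0,1],
])

```text
clock: 3.35
eef_pos: [0.4909, -0.1188, 0.1852]
eef_rot: [179.8, -0.3, 17.2]
contact_force: [0.1, -0.4, 0.0]
width: 0.003
grasp_force: 0.0
```

Run:
```python
from h import *
c=shot('wrist','w2'); s=shot('side','side1'); a=cv2.imread('pics/side0.png')[160:235,330:410]; b=s['frame'][160:235,330:410,::-1]
cv2.imwrite('pics/cmp.png',cv2.resize(np.hstack([a,b]),None,fx=5,fy=5,interpolation=cv2.INTER_CUBIC))
```

```text
(no output)
```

View pics/cmp.png

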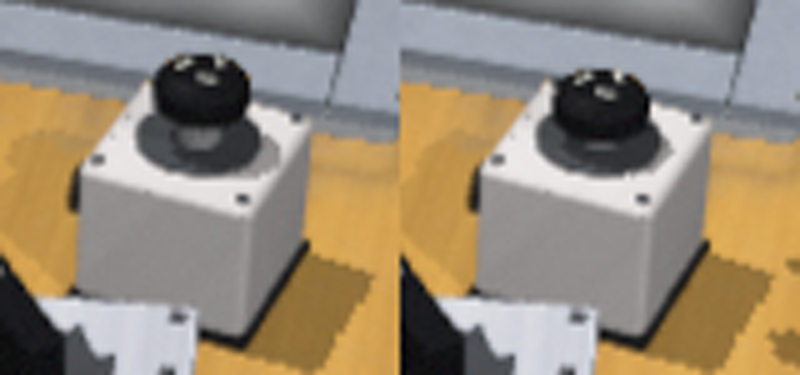

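The stop is latched: the head sits visibly lower in the second crop. Next I'll move over the knob and yaw to about 127°.

>>> jog_arm([
  [3,16,0,0,0,0.145,0],
  [3,16,0,0,0,0.145,0],
  [3,16,0,0,0,0.145,0],
  [3,16,0,0,0,0.145,0],
  [3,16,0,0,0,0.145,0],
  [3,16,0,0,0,0.145,0],
  [3,16,0,0,0,0.145,0],
  [3,16,0,0,0,0.145,0],
  [3,16,0,0,0,0.145,0],
  [3,16,0,0,0,0.145,0],
  [0,16,0,0,0,0.145,0],
  [0,16,0,0,0,0.145,0],
])

```text
clock: 4.65
eef_pos: [0.5177, 0.0738, 0.1804]
eef_rot: [-179.9, -0.1, 117.2]
contact_force: [0.1, -0.1, 0.3]
width: 0.501
grasp_force: 0.0
```

>>> jog_arm([
  [0,0,0,0,0,0.145,0],
  [0,0,0,0,0,0.035,0],
  [0,0,0,0,0,0,0],
  [0,0,0,0,0,0,0],
])

```text
clock: 5.05
eef_pos: [0.518, 0.0729, 0.181]
eef_rot: [-179.9, -0.1, 127.1]
contact_force: [-0.5, -0.6, -0.3]
width: 0.5
grasp_force: 0.0
```

Run:
```python
from h import *
o=readout.get_obs(); print(o['eef_pos'],o['eef_rot'],o['joint_positions'],o['width'])
c=shot('wrist','w3')
```

```text
[0.51800908 0.07287968 0.18103241] [-1.79933668e+02 -8.67941918e-02  1.27111992e+02] [ 21.94285803  22.11291266 -44.3844019  106.1079366   17.80487309
  59.046052     7.45084046] 0.5002455879702832
```

View pics/w3.png

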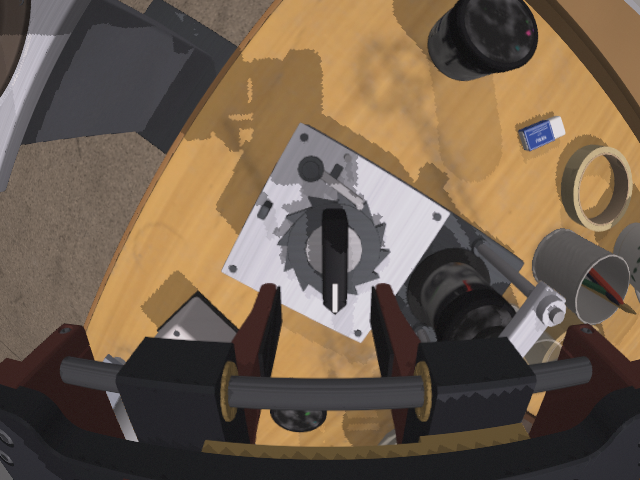

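The bar stands vertical at column 335 (blunt end row 210, nose row 312), squarely between the fingers, so the yaw is aligned.

Run:
```python
from h import *
c=pickle.load(open('w3.pkl','rb')); P=lambda u,v,z: pt(c,u,v,z,True)
a,b=P(334,211,.131),P(335,312,.131);w=b-a;print(a,b,(a+b)/2,np.linalg.norm(w),np.degrees(np.arctan2(w[1],w[0])))
D=[P(*q,.08) for q in((305,137),(436,216),(357,333),(233,268))];print('deck',np.mean(D,0))
```

```text
[0.50030752 0.10278598 0.131     ] [0.54140219 0.05045578 0.131     ] [0.52085485 0.07662088 0.131     ] 0.06653737756109068 -51.85761396744145
deck [0.52254647 0.07430682 0.08      ]
```

>>> jog_arm([
  [3,1.5,-20,0,0,0,0],
  [0,0,-30,0,0,0,0],
  [0,0,-20,0,0,0,0],
  [0,0,-8,0,0,0,0],
  [0,0,0,0,0,0,0],
  [0,0,0,0,0,0,1],
  [0,0,0,0,0,0,1],
  [0,0,0,0,0,0,1],
  [0,0,0,0,0,0,1],
], squeeze=25)

```text
clock: 6.0
eef_pos: [0.5232, 0.0753, 0.1051]
eef_rot: [179.8, 0.1, 127.2]
contact_force: [5.5, 2.6, -9.7]
width: 0.177
grasp_force: 24.8
```

>>> jog_arm([
  [0,0,0,0,0,-0.1,1],
  [0,0,0,0,0,-0.14,1],
  [0,0,0,0,0,-0.14,1],
  [0,0,0,0,0,-0.14,1],
  [0,0,0,0,0,-0.14,1],
  [0,0,0,0,0,-0.14,1],
  [0,0,0,0,0,-0.14,1],
  [0,0,0,0,0,-0.14,1],
  [0,0,0,0,0,-0.14,1],
  [0,0,0,0,0,-0.14,1],
  [0,0,0,0,0,-0.14,1],
  [0,0,0,0,0,-0.14,1],
])

```text
clock: 7.2
eef_pos: [0.5228, 0.0753, 0.105]
eef_rot: [180.0, -0.2, 32.9]
contact_force: [3.6, 2.1, -0.9]
width: 0.179
grasp_force: 25.0
```

>>> jog_arm([
  [0,0,0,0,0,0,1],
  [0,0,0,0,0,0,1],
])

```text
clock: 7.4
eef_pos: [0.5229, 0.0753, 0.105]
eef_rot: [180.0, -0.2, 33.5]
contact_force: [4.4, 2.7, 1.4]
width: 0.182
grasp_force: 25.0
```

>>> jog_arm([
  [0,0,0,0,0,-0.13,1],
  [0,0,0,0,0,-0.13,1],
  [0,0,0,0,0,-0.13,1],
  [0,0,0,0,0,-0.1,1],
  [0,0,0,0,0,-0.1,1],
  [0,0,0,0,0,-0.07,1],
  [0,0,0,0,0,0,1],
  [0,0,0,0,0,0,1],
  [0,0,0,0,0,0,1],
])

```text
clock: 8.3
eef_pos: [0.5229, 0.0754, 0.105]
eef_rot: [-179.9, -0.2, -4.3]
contact_force: [3.5, 3.4, 2.7]
width: 0.183
grasp_force: 25.0
```

>>> jog_arm([
  [0,0,0,0,0,0,0],
  [0,0,0,0,0,0,0],
  [0,0,0,0,0,0,0],
  [0,0,0,0,0,0,0],
  [0,0,20,0,0,0,0],
  [0,0,40,0,0,0,0],
  [0,0,30,0,0,0,0],
  [0,0,0,0,0,0,0],
])

```text
clock: 9.1
eef_pos: [0.5237, 0.0746, 0.1981]
eef_rot: [-179.9, -0.4, -4.6]
contact_force: [0.4, -0.4, 0.4]
width: 0.5
grasp_force: 0.0
```

Run:
```python
from h import *
o=readout.get_obs(); print(o['eef_pos'],o['eef_rot'],o['joint_positions'],o['width'],o['contact_force'])
c=shot('wrist','w4'); c=shot('top','top2')
```

```text
[0.52372766 0.07458765 0.1981094 ] [-179.92049076   -0.36329978   -4.59653438] [  -3.97883619   15.98560161  -11.39942009  106.21033696    3.74356553
   57.78943092 -111.52184547] 0.5004689284172404 [ 0.43231704 -0.42635022  0.36596792]
```

View pics/w4.png

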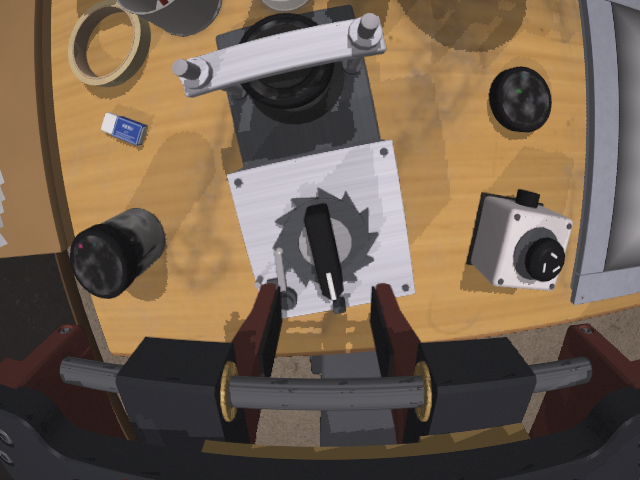

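The nose at (333,297) points at the post (340,305) and the pawl is in its tooth gap. Next is the twist of the stop.

>>> jog_arm([
  [-4,-21,0,0,0,0.09,-0.6],
  [-4,-21,0,0,0,0.09,-0.6],
  [-4,-21,0,0,0,0.09,-0.6],
  [-4,-21,0,0,0,0.09,-0.6],
  [-4,-21,0,0,0,0.09,-0.6],
  [-4,-21,0,0,0,0.09,-0.6],
  [-4,-21,0,0,0,0.09,-0.6],
  [-4,-21,0,0,0,0.09,-0.6],
  [-4,-21,0,0,0,0.09,-0.6],
  [0,-6,0,0,0,0,-0.6],
  [0,0,0,0,0,0,-0.6],
  [0,0,0,0,0,0,-0.6],
])

```text
clock: 10.4
eef_pos: [0.4855, -0.1195, 0.1935]
eef_rot: [-179.9, 0.0, 41.7]
contact_force: [0.4, 0.1, 0.1]
width: 0.803
grasp_force: 0.0
```

Run:
```python
from h import *
o=readout.get_obs(); print(o['eef_pos'],o['eef_rot'],o['joint_positions'])
c=shot('wrist','w5')
```

```text
[ 0.48550097 -0.1195262   0.19354219] [-1.79931394e+02  9.96826695e-03  4.17483262e+01] [ 19.08977047  13.84984005 -12.69562469 109.83137075   3.56109659
  56.75367537 -43.45702217]
```

View pics/w5.png

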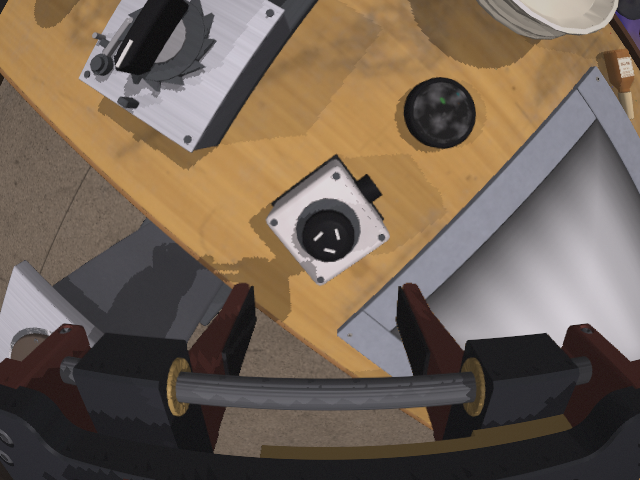

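The head is at (328,236), centred between the open fingers. I'll go down and grip it.

>>> jog_arm([
  [2.5,-1,-40,0,0,0,-0.6],
  [0,0,-40,0,0,0,-0.6],
  [0,0,-20,0,0,0,-0.6],
  [0,0,-10,0,0,0,-0.6],
  [0,0,-5,0,0,0,-0.6],
  [0,0,-3,0,0,0,-0.6],
  [0,0,0,0,0,0,1],
  [0,0,0,0,0,0,1],
  [0,0,0,0,0,0,1],
  [0,0,0,0,0,0,1],
  [0,0,0,0,0,0,1],
], squeeze=20)

```text
clock: 11.55
eef_pos: [0.4871, -0.1205, 0.0762]
eef_rot: [-179.9, 0.0, 41.8]
contact_force: [-3.7, 5.3, 3.5]
width: 0.436
grasp_force: 20.0
```

>>> jog_arm([
  [0,0,0,0,0,-0.1,1],
  [0,0,0,0,0,-0.12,1],
  [0,0,0,0,0,-0.12,1],
  [0,0,0,0,0,-0.12,1],
  [0,0,0,0,0,-0.12,1],
  [0,0,0,0,0,-0.12,1],
  [0,0,0,0,0,-0.12,1],
  [0,0,0,0,0,0,1],
  [0,0,0,0,0,0,1],
])

```text
clock: 12.45
eef_pos: [0.4867, -0.1191, 0.076]
eef_rot: [-179.9, 0.2, -5.1]
contact_force: [-4.7, 6.8, 3.6]
width: 0.442
grasp_force: 20.0
```

>>> jog_arm([
  [0,0,0,0,0,0,-0.6],
  [0,0,0,0,0,0,-0.6],
  [0,0,0,0,0,0,-0.6],
  [0,0,0,0,0,0,-0.6],
  [0,0,20,0,0,0,-0.6],
  [0,0,40,0,0,0,-0.6],
  [0,0,40,0,0,0,-0.6],
  [-20,-30,10,0,0,0,-0.6],
  [-20,-30,0,0,0,0,-0.6],
  [0,0,0,0,0,0,-0.6],
  [0,0,0,0,0,0,-0.6],
])

```text
clock: 13.55
eef_pos: [0.4479, -0.1823, 0.1864]
eef_rot: [180.0, -0.0, -5.3]
contact_force: [0.6, -0.1, 1.1]
width: 0.803
grasp_force: 0.0
```

Run:
```python
from h import *
print(readout.get_obs()['contact_force'])
s=shot('side','side3'); F=lambda i:cv2.resize(i[155:295,285:410],None,fx=3.1,fy=3.1,interpolation=cv2.INTER_CUBIC)
cv2.imwrite('pics/cmp2.png',np.hstack([F(cv2.imread('pics/side1.png')),F(s['frame'][:,:,::-1])]))
```

```text
[ 0.61412728 -0.09056503  1.0846728 ]
```

View pics/cmp2.png

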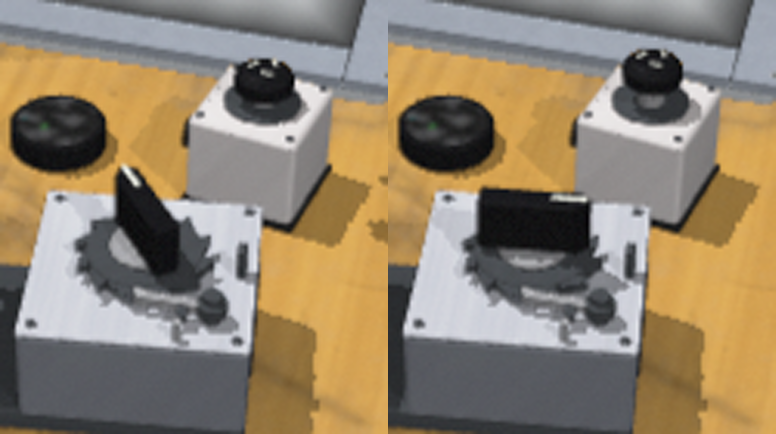

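The stop is up again (head at about (652,72) in the right half), and the bar's white line points toward the post. The lid and box haven't moved, so I'm handing in.

```bash
python3 -c "
from h import *
print(r.job_done())"
```

```text
the job is handed in; nothing more can be done
None
```

The job is handed in: the stop was latched, the ratchet was wound four teeth so the bar points at the index post, and the stop was twisted and popped up again. I checked each step in the camera images; the hand-in call returned no verdict.

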